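Index a circuit-board carrier through an inspection rack

TASK

Move the board carrier along its notched rack from the end station where it rests, under the inspection head, to the other end station, marked by the small upright steel flag: lift its pins out of the notches by one grip fin, shift it to the middle station, set it fully down in the notches there and let go, then take it by its other fin, lift it on to the flagged station and leave it fully down in its notches. Keep the carrier level, set it down gently rather than dropping it, and leave the solder reel, the jar and the tweezers where they are.

Things in the scene. Friction and masses are not known exactly. Their poses are not given: they have to be found in the camera images.
- index_bed: Fixed rack for the carrier: aluminium base plate 200 (x) x 450 (y) x 6 mm with two notched steel rails along its y and a white inspection head bridging the middle. Origin: centre of the plate's underside, on the work surface; z up. Three stations: the carrier's origin at y = -100, 0 or 100 mm on the centre line. Position varies by centimetres, heading by up to about 20 degrees.
- rail_top (a point): Mid-length of the top of the +x rail, 28 mm above the work surface, 35 mm from the centre line; its twin is at -x. Rails are 10 mm thick with a 60 mm wide channel between. Each has four open notches, 16 mm wide and 10 mm deep (floor 18 mm above the work surface), at the rack's y = -150, -50, 50 and 150 mm.
- head_underside (a point): Centre of the head's underside, 104 mm above the work surface. The head is a box over the rack's x = -100 to 100, y = -25 to 25 mm, up to 140 mm, on grey posts at x = 75 to 93 mm either side; a black camera tube (40 mm diameter) on it reaches 207 mm. A carrier lifted by up to 35 mm passes beneath; a gripper does not.
- middle_station (a point): Where the carrier's origin lies when it is fully down in the middle station, under the head: on the rack's centre line, 10 mm above the work surface. Axes as the rack.
- flag: Fixed steel bracket 24 mm wide, 45 mm tall, on the base plate's +x flange beside the destination station. Its origin is on the rack's centre line at that station (the rack's y = 100 or -100 mm), 6 mm above the work surface; the bracket itself stands 73 to 95 mm from there along +x. Axes as the rack.
- carrier: Loose grey plastic carrier, about 0.11 kg: a bar 54 (x) x 230 (y) x 16 mm with a green circuit board fixed on top, lying between the rails. Origin: centre of its underside, 10 mm above the work surface when fully down; z up, y as the rack's y. Two identical upright black grip fins at y = -100 and 100 mm. It starts fully down at the end station opposite the flag.
- pin (a point): Centre of the carrier's steel cross pin at its y = 50 mm, 13 mm above its origin; a second pin is at y = -50 mm. Pins are 10 mm in diameter, 92 mm long along x, and rest on the notch floors with 3 mm of play each way, along and across. The carrier must rise over 10 mm to move along; 18 mm is comfortable.
- fin_plus (a point): Top centre of the carrier's fin at its y = +100 mm. The fin is 12 mm thick (x), 28 mm wide (y), 40 mm tall, its top 56 mm above the carrier's origin (66 mm above the work surface when seated). At the start the leading fin is under the head, at the destination the trailing one is; at the middle station both are free. Axes as the carrier.
- fin_minus (a point): Top centre of the carrier's fin at its y = -100 mm; same size as the other. Axes as the carrier.
- reel: Bystander: small solder reel lying flat on the table beside the rack, 52 mm diameter, 33 mm tall. Origin: centre of its underside.
- jar: Bystander: small amber jar with black cap on the table beside the rack, 42 mm diameter, 46 mm tall. Origin: centre of its underside.
- tweezers: Bystander: steel tweezers, 118 mm long along their y, 6 mm thick, lying on the rack's base plate along its -x flange. Origin: underside, mid-length.
Mind the look-alikes: they are no part of the job. What is shaped like the carrier but pink or turquoise is not meant.

How it is judged:
On the way:
1. the carrier has been set fully down in the notches of the middle station and let go (horizontal distance between carrier and middle_station below 0.009 m and z of carrier in the frame of index_bed below 0.0135 m and angle between carrier's own z axis and vertical below 0.04 rad and angle between the y axis of carrier and the y axis of index_bed, either way round below 0.1 rad and contact force between the fingers and carrier below 0.2 N), for 0.2 s.
At the end, for the whole second after the job is handed in: The carrier rests, released, at the flagged station: its origin within 9 mm horizontally of the flag's origin, no more than 3.5 mm above its seated height, tilted less than 0.04 rad and within 0.1 rad of the rack's direction, at rest (horizontal distance between carrier and flag below 0.009 m and z of carrier in the frame of index_bed below 0.0135 m and angle between carrier's own z axis and vertical below 0.04 rad and angle between the y axis of carrier and the y axis of index_bed, either way round below 0.1 rad and linear speed of carrier below 0.02 m/s and contact force between the fingers and carrier below 0.2 N); the robot touches nothing.
It fails at once if the carrier is tipped more than 20 degrees (angle between carrier's own z axis and vertical above 0.35 rad).
It fails at once if the carrier is dropped or flung (faster than 0.8 m/s) (linear speed of carrier above 0.8 m/s).
It fails at once if the reel, jar or tweezers are moved more than 30 mm (distance of any of reel, jar, tweezers from where it was at the start of the episode above 0.03 m).
It also fails if it takes over 64 s, if anything falls off the work surface, if the arm or the gripper's body presses on something with over 40 N, if the wrist force passes 120 N, or if a joint passes its speed limit or range.

ROBOT

A 7-joint arm with a two-finger parallel gripper is mounted at the origin on the work surface. World frame = base frame: x ahead of the robot, y to its left, z up, the work surface at z = 0. Lengths are in m, angles in rad, forces in N, time in s.
With the tool pointing down it reaches from about 0.425 to 0.8 m from the base axis. Payload 8.3 kg.
Tool frame: the origin (TCP) lies on the front face of the gripper's body, between the roots of the fingers; the fingertips stand 73 mm ahead of it and the grasp point (between the pads) lies 54 mm ahead of it; z points along the fingers, y is the direction in which the jaws open and shut (so a half turn about z gives the same grasp; the last joint's range is limited). The gripper opens to 85 mm and grips with 20 to 120 N. Pads are 22 mm wide; open, the fingers measure 114 mm over their backs; the gripper's body (76 mm by 85 mm) begins 54 mm behind the grasp point. The pads swing forward as they close: fully open they stand 13 mm farther back than shut.
Start: joints at [-1.197, 0.383, 0.016, 1.37, -0.006, 1.388, -0.046], TCP at [0.264, 0.566, 0.304] pointing down, gripper open.
Joint ranges: [-2.95, 2.95], [-0.25, 2.06], [-1.52, 1.56], [0.18, 2.33], [-1.44, 4.58], [0.02, 2.06], [-3.01, 3.01]. Speed limits (rad/s): [2.39, 2.39, 3.01, 3.01, 3.14, 3.14, 3.14].

INTERFACE

Orientations are given as a unit quaternion [w, x, y, z].
In Python, from bench import ctrl gives the robot as it stands.
- The arm moves only by the shell command python3 -m inch 'ROWS' [OPENING] [FORCE]. ROWS is JSON, a list that holds one entry, the list of rows, each a list of 6 numbers: the shift along the tool's x, y, z in m, then the turn, a rotation vector about the tool's x, y, z in degrees. A call has 1 to 5 rows; each row shifts and turns the commanded pose from where the row before left it, along the tool's axes as they then stand; what a row does not reach is not made up. A row lasts 1/8 s, in which the tool goes at most 62.5 mm and 10.7 degrees, less where a joint would pass 70% of its speed; a pose out of reach is approached as far as the arm can. A call with a gripper value outside its range is refused whole. OPENING is the closure in counts, from 0 (fully open) to 255 (shut), set as the call begins (- or left out, the last holds). The fingers move at their own pace and stop on an object; FORCE is the grip in N (left out, the last holds). Time passes only in rows, so rows that do not move let the fingers close. It gives the time, the measured TCP pose, the force and the opening at its end, in the units of the state.
- ctrl.read_state(): the state, without advancing time (a new reading comes with each control period).
- ctrl.snapshot(name): name is "side" or "top" or "wrist"; returns (picture, depth): 480x640x3 uint8, blue, green, red; 480x640 float32, m along the optical axis (not along the pixel's ray), 0 where there is no reading.
- ctrl.get_calibration(name): a dict with "fx", "fy", "cx", "cy" (pixels), "world_from_camera" (4x4, takes a point from camera to world coordinates). Camera axes: x right, y up, looking along -z (the intrinsics and any distortion apply to the point x, -y, -z); pixel columns grow to the right and rows downward; lengths in m; the calibration is good to about 2 mm. A picture is of the moment at which its call begins: read the wrist's pose just before it. get_calibration takes no time and is no camera call; for the wrist camera it gives the pose at the moment of the call.
- ctrl.close_job(): hands the job in, once; it reports no verdict.
Trained networks look in the newest picture that a camera, given by its name, has taken for a name from the list of things; names that differ only in an ending like _2 or _b are one class to them, and where a whole thing is asked for, a point or a joint stands for the part that bears it (a point fixed in the world has none). Each returns a list of dicts, best first, with "p" (0 to 1); they miss things now and then, are a little off and sometimes report something else, mostly with a low value. They report only what shows in the picture. A call takes as long as a camera call. They do not tell look-alikes from the thing itself.
- ctrl.recognise(thing, camera): "centre" ([x, y, z] in m, in world coordinates, good to about 4 mm: the middle of the surface that is visible of it).
- ctrl.trace(thing, camera): "pixels" (480x640 bool, what is visible of it).
The state is a dict: "clock": time; "joint_positions": joint angles; "qd": joint speeds; "joint_torque": joint torques, N m; "tcp_pos": TCP position; "ee_rot": TCP orientation; "ft_force": force on the tool from outside, world axes, zero at the start; "ft_torque": the same for the moment, N m; "grip_width": opening from 0.0 (shut) to 1.0 (fully open).
Only numpy, scipy, OpenCV 4.12 (cv2) and the standard library are available. Lean on these libraries where they do the work, as an engineer would, in place of code of your own. Each camera call takes 0.05 s, during which the arm holds its last target. There are 200 camera calls.

## Working session

There is one attempt and no reset: what is moved stays moved. The work goes in short steps, Python scripts to look and compute and a shell command to move; the robot and the scene stay as the last step left them, time stands still between calls to the robot, and variables do not carry over. Pictures are saved under pics/ and viewed, about 8 in all and at most 12, crops included, and the job is handed in when it is done.

```bash
mkdir -p pics; cat > h.py <<'E'
import numpy as np,cv2
from bench import ctrl
def pt(cal,d,u,v):
    z=d[v,u]; c=np.array([(u-cal['cx'])/cal['fx']*z,-(v-cal['cy'])/cal['fy']*z,-z,1.])
    return (np.array(cal['world_from_camera'])@c)[:3]
def cloud(cal,d,m):
    v,u=np.nonzero(m&(d>0)); z=d[v,u]
    c=np.stack([(u-cal['cx'])/cal['fx']*z,-(v-cal['cy'])/cal['fy']*z,-z,np.ones_like(z)])
    return (np.array(cal['world_from_camera'])@c)[:3].T
E
python3 - <<'E'
from h import *
np.set_printoptions(precision=4,suppress=True)
s=ctrl.read_state();print(s['clock'],s['tcp_pos'],s['ee_rot'],s['ft_force'],s['grip_width'])
for n in('top','side'):
    im,d=ctrl.snapshot(n);cv2.imwrite(f'pics/{n}0.png',im);np.save(f'{n}0.npy',d)
    cal=ctrl.get_calibration(n);print(n,cal['fx'],np.array(cal['world_from_camera']),[k for k in cal])
    for t in('carrier','fin_plus','index_bed','flag','reel','jar','tweezers'):
        r=ctrl.recognise(t,n);print(t,[(np.round(x['centre'],3),round(x['p'],2)) for x in r[:4]])
E
```

```text
0.0 [0.2642 0.566  0.3029] [-0.0002  0.2167  0.9762 -0.0009] [ 0.474   0.1248 -0.4112] 1.000546358410293
top 551.1550912623549 [[-0.0101  0.9863 -0.1648  0.2759]
 [-0.9999 -0.0086  0.0099  0.0018]
 [ 0.0084  0.1649  0.9863  1.1913]
 [ 0.      0.      0.      1.    ]] ['fx', 'fy', 'cx', 'cy', 'world_from_camera']
carrier [(array([0.49 , 0.062, 0.028]), 0.97), (array([0.195, 0.283, 0.017]), 0.76), (array([ 0.171, -0.313,  0.015]), 0.57)]
fin_plus [(array([ 0.172, -0.316,  0.02 ]), 0.89), (array([0.49, 0.07, 0.03]), 0.67), (array([0.194, 0.283, 0.02 ]), 0.62), (array([ 0.362, -0.05 ,  0.047]), 0.48)]
index_bed [(array([ 0.508, -0.07 ,  0.004]), 0.73)]
flag [(array([ 0.604, -0.139,  0.008]), 0.7)]
reel [(array([ 0.657, -0.174,  0.032]), 0.67)]
jar [(array([ 0.363, -0.048,  0.049]), 0.69)]
tweezers [(array([ 0.452, -0.188,  0.011]), 0.66)]
side 545.340295623759 [[ 0.9516 -0.2078  0.2265  0.7294]
 [ 0.3071  0.6116 -0.7291 -0.9056]
 [ 0.013   0.7634  0.6458  0.8951]
 [ 0.      0.      0.      1.    ]] ['fx', 'fy', 'cx', 'cy', 'world_from_camera']
carrier [(array([ 0.503, -0.028,  0.024]), 0.96), (array([ 0.174, -0.333,  0.017]), 0.82), (array([0.201, 0.273, 0.02 ]), 0.59)]
fin_plus [(array([ 0.505, -0.025,  0.027]), 0.95), (array([0.193, 0.273, 0.019]), 0.9), (array([ 0.176, -0.328,  0.019]), 0.68), (array([ 0.523, -0.1  ,  0.003]), 0.59)]
index_bed [(array([ 0.519, -0.105,  0.005]), 0.84), (array([ 0.609, -0.146,  0.007]), 0.49)]
flag [(array([ 0.607, -0.145,  0.01 ]), 0.5), (array([ 0.516, -0.099,  0.009]), 0.34)]
reel [(array([ 0.657, -0.185,  0.032]), 0.93)]
jar [(array([ 0.369, -0.062,  0.036]), 0.66)]
tweezers [(array([ 0.453, -0.183,  0.011]), 0.74)]
```

View pics/top0.png

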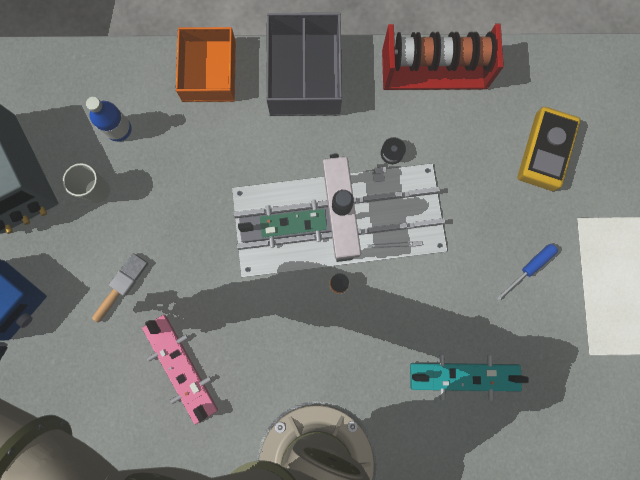

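View pics/side0.png

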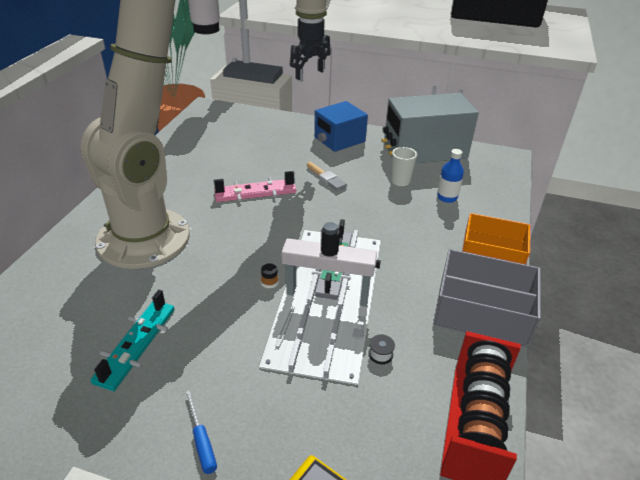

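Top view: the grey/green carrier is in the rack at (283,222), with its free black fin at about (246,227) and its leading fin under the head. The look-alikes are pink at (180,370) and turquoise at (466,377), both off the rack. The flag is at about (378,172), the reel at (393,150), the jar at (340,283) and the tweezers at (405,243). I choose the grey/green one at (283,222).

```bash
python3 - <<'E'
from h import *
np.set_printoptions(precision=4,suppress=True)
im=cv2.imread('pics/top0.png');d=np.load('top0.npy')
cv2.imwrite('pics/crop.png',cv2.resize(im[140:290,215:465],None,fx=3,fy=3,interpolation=cv2.INTER_CUBIC))
for n in('top','side'):
    d=np.load(n+'0.npy');cal=ctrl.get_calibration(n);P=cloud(cal,d,np.ones(d.shape,bool))
    P=P[(abs(P[:,0]-.5)<.2)&(abs(P[:,1]+.05)<.32)]
    # table bias
    t=P[(P[:,2]<.0035)];print(n,'table z med',np.median(t[:,2]))
    q=P[(P[:,2]>.004)&(P[:,2]<.010)]
    # keep dense plate component
    g=np.zeros((400,700),np.uint8);ij=((q[:,:2]-[.3,-.37])/.001).astype(int);g[ij[:,0].clip(0,399),ij[:,1].clip(0,699)]=255
    g=cv2.morphologyEx(cv2.morphologyEx(g,cv2.MORPH_CLOSE,np.ones((7,7))),cv2.MORPH_OPEN,np.ones((9,9)))
    k,l,st,_=cv2.connectedComponentsWithStats(g);b=1+np.argmax(st[1:,4]);pts=np.argwhere(l==b).astype(np.float32)
    r=cv2.minAreaRect(pts);print('rect',np.array(r[0])*.001+[.3,-.37],r[1],r[2])
    h=P[(P[:,2]>.132)&(P[:,2]<.146)]
    if len(h)>50: r=cv2.minAreaRect(h[:,:2].astype(np.float32));print('head',r,h[:,2].mean())
    f=P[(P[:,2]>.058)&(P[:,2]<.075)&(P[:,1]>.05)]
    print('fin',len(f),f.mean(0) if len(f) else 0, f.min(0),f.max(0))
    f=P[(P[:,2]>.035)&(P[:,2]<.06)&(P[:,1]<-.11)&(P[:,0]<.63)&(P[:,0]>.57)];print('flag',len(f),f.mean(0) if len(f) else 0)
E
```

```text
top table z med -0.00013045881482509625
rect [0.4245 0.0575] (62.17188262939453, 207.14273071289062) 6.9234490394592285
head ((0.5125097632408142, -0.053750935941934586), (0.20791460573673248, 0.0504470020532608), 6.712657928466797) 0.13954640858325593
fin 85 [0.4849 0.1438 0.0649] [0.4785 0.1302 0.0582] [0.4925 0.1576 0.0704]
flag 68 [ 0.6064 -0.143   0.0503]
side table z med 0.0004891850353304639
rect [ 0.4436 -0.1344] (57.18000793457031, 308.9704895019531) 7.125016689300537
head ((0.5114501118659973, -0.05495090037584305), (0.20750510692596436, 0.05482405424118042), 7.3130998611450195) 0.13970078210882148
fin 47 [0.4849 0.1419 0.0652] [0.477  0.1278 0.0585] [0.4906 0.1601 0.0694]
flag 66 [ 0.6058 -0.1442  0.0502]
```

View pics/crop.png

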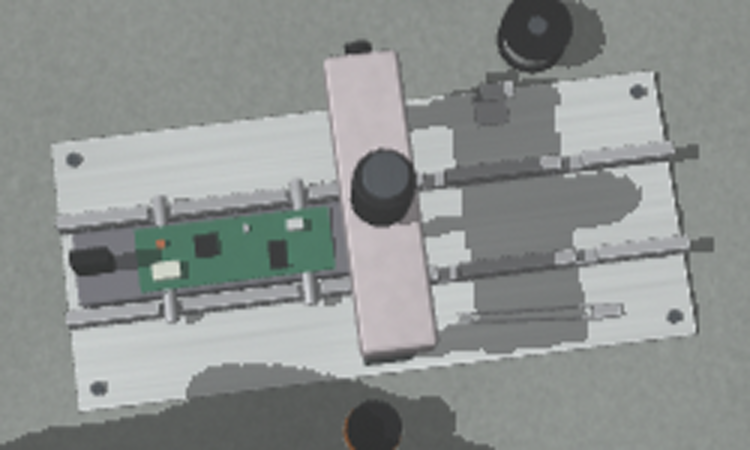

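The crop confirms it: grey bar with green board in the rack, the free fin at the left (90,260) and the destination side at the right. Heading is about 7°, the rack centre about (0.509, -0.054), and the fin, head and flag positions agree. Moving to hover over the trailing fin.

```bash
python3 -m inch '[[[-0.042,-0.032,0.006,0,0,0],[-0.042,-0.032,0.006,0,0,0],[-0.042,-0.032,0.006,0,0,0],[-0.042,-0.032,0.006,0,0,0],[-0.042,-0.032,0.006,0,0,0]]]' 0 80
python3 -m inch '[[[-0.042,-0.032,0.006,0,0,0],[-0.042,-0.032,0.006,0,0,0],[-0.042,-0.032,0.006,0,0,0],[-0.042,-0.032,0.006,0,0,0],[0,0,0,0,0,9.7]]]'
python3 -m inch '[[[0,0,0,0,0,9.7],[0,0,0,0,0,9.7],[0,0,0,0,0,9.7],[0,0,0,0,0,9.7],[0,0,0,0,0,9.7]]]'
cat >> h.py <<'E'
from scipy.spatial.transform import Rotation as R
np.set_printoptions(precision=4,suppress=True)
def togo(p,yaw,s=None):
    "tool-frame shift to world p; tool-z turn (deg) to bring the jaw axis to world yaw (deg)"
    s=s or ctrl.read_state();w,x,y,z=s['ee_rot'];A=R.from_quat([x,y,z,w])
    m=A.as_matrix();a=np.degrees(np.arctan2(m[1,1],m[0,1]));t=(a-yaw+90)%180-90
    print('t',s['clock'],'tcp',np.array(s['tcp_pos']),'jaw yaw',a,'tool z',m[:,2],'F',np.array(s['ft_force']),'w',s['grip_width'])
    print('shift tool',m.T@(np.array(p)-s['tcp_pos']),'turn z',t)
E
python3 - <<'E'
from h import *
togo([.4845,.143,.25],7)
cal=ctrl.get_calibration('wrist');im,d=ctrl.snapshot('wrist');cv2.imwrite('pics/w0.png',im);np.save('w0.npy',d)
P=cloud(cal,d,np.ones(d.shape,bool));f=P[(P[:,2]>.055)&(P[:,2]<.072)&(np.hypot(P[:,0]-.4845,P[:,1]-.143)<.03)]
print(len(f),f.mean(0) if len(f) else'')
if len(f)>20:
    t=f[f[:,2]>.063];print(t.mean(0),cv2.minAreaRect(t[:,:2].astype(np.float32)))
E
```

```text
clock: 1.42
tcp_pos: [0.3876, 0.3309, 0.274]
ee_rot: [0.0, 0.217, 0.976, 0.0]
ft_force: [1.2, 0.1, -0.5]
grip_width: 1.0
clock: 2.05
tcp_pos: [0.4867, 0.1403, 0.2498]
ee_rot: [0.001, 0.303, 0.953, -0.001]
ft_force: [0.4, 1.4, 0.1]
grip_width: 0.999
clock: 2.68
tcp_pos: [0.4851, 0.1455, 0.2501]
ee_rot: [0.0, 0.666, 0.746, 0.0]
ft_force: [0.5, 0.9, 0.2]
grip_width: 0.999
t 2.675 tcp [0.4851 0.1455 0.2501] jaw yaw 6.462737693997706 tool z [ 0.0002  0.0002 -1.    ] F [0.5196 0.8985 0.1973] w 0.9992723086075711
shift tool [-0.0024 -0.0008  0.0001] turn z -0.5372623060022903
779 [0.4842 0.1467 0.0664]
[0.4843 0.1459 0.0669] ((0.4843570291996002, 0.14537234604358673), (0.011320806108415127, 0.02798502892255783), 6.407602787017822)
```

View pics/w0.png

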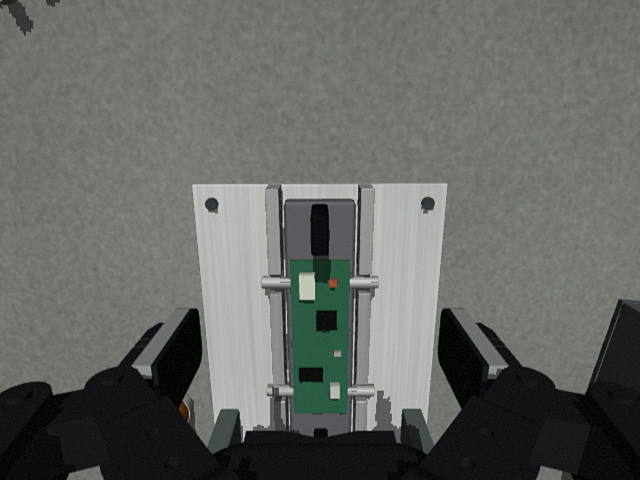

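The wrist view shows the fin at (320,230) between the jaws. Its measured size is 11×28 mm, top at 66 mm, at (0.4844, 0.1455), yaw 6.4°, so the tool is aligned. Descending and gripping.

```bash
python3 -m inch '[[[0,-0.0007,0.036,0,0,0],[0,0,0.036,0,0,0],[0,0,0.036,0,0,0],[0,0,0.034,0,0,0],[0,0,0,0,0,0]]]'
python3 -m inch '[[[0,0,0,0,0,0],[0,0,0,0,0,0],[0,0,0,0,0,0],[0,0,0,0,0,0],[0,0,0,0,0,0]]]' 255 80
python3 -m inch '[[[0,0,0,0,0,0],[0,0,0,0,0,0],[0,0,0,0,0,0]]]'
```

```text
clock: 3.35
tcp_pos: [0.4827, 0.1448, 0.1059]
ee_rot: [-0.001, 0.663, 0.748, -0.002]
ft_force: [0.5, 0.4, -0.0]
grip_width: 0.997
clock: 3.98
tcp_pos: [0.4846, 0.1455, 0.1084]
ee_rot: [0.0, 0.664, 0.748, 0.0]
ft_force: [-1.5, -0.4, 4.3]
grip_width: 0.122
clock: 4.35
tcp_pos: [0.4846, 0.1456, 0.1084]
ee_rot: [0.0, 0.664, 0.748, 0.0]
ft_force: [-0.8, 0.1, 5.5]
grip_width: 0.126
```

```bash
cat >> h.py <<'E'
C=np.array([.509,-.0545]);YAW=6.7
def board(cam='wrist',name=None):
    "fit the board plane; tilt along carrier; pts of green"
    cal=ctrl.get_calibration(cam);im,d=ctrl.snapshot(cam)
    if name: cv2.imwrite('pics/'+name,im)
    hsv=cv2.cvtColor(im,cv2.COLOR_BGR2HSV);g=cv2.inRange(hsv,(50,70,30),(82,255,200))>0
    P=cloud(cal,d,g);P=P[(P[:,0]>.4)&(P[:,0]<.63)&(P[:,2]>.015)&(P[:,2]<.07)]
    if len(P)<50: print('no board',len(P));return
    y=np.radians(YAW);ex=np.array([np.cos(y),np.sin(y)]);ey=np.array([-ex[1],ex[0]])
    q=np.c_[(P[:,:2]-C)@ex,(P[:,:2]-C)@ey,np.ones(len(P))]
    for _ in range(2):
        k=np.linalg.lstsq(q,P[:,2],rcond=None)[0];r=abs(P[:,2]-q@k)<.003;q,P=q[r],P[r]
    r=cv2.minAreaRect(P[:,:2].astype(np.float32))
    print('board n',len(P),'slopes rack x,y',k[:2],'z med',np.median(P[:,2]),'rack x rng',np.percentile(q[:,0],[1,99]),'y rng',np.percentile(q[:,1],[1,99]),'rect',r)
E
python3 - <<'E'
from h import *
board()
E
python3 -m inch '[[[0,0,-0.004,0,0,0],[0,0,-0.005,0,0,0],[0,0,-0.006,0,0,0],[0,0,-0.005,0,0,0],[0,0,0,0,0,0]]]'
python3 - <<'E'
from h import *
board('wrist','w1.png'); togo([.4845,.1455,.128],6.7)
E
```

```text
board n 872 slopes rack x,y [0.0146 0.0294] z med 0.029065247567907126 rack x rng [-0.0053  0.0095] y rng [0.1375 0.1556] rect ((0.49430203437805176, 0.09070160239934921), (0.015395988710224628, 0.02149047888815403), 6.449257850646973)
clock: 5.03
tcp_pos: [0.4846, 0.1455, 0.1284]
ee_rot: [0.0, 0.664, 0.748, 0.0]
ft_force: [-0.5, 0.3, -1.5]
grip_width: 0.129
board n 1264 slopes rack x,y [0.0014 0.0054] z med 0.04883102257123423 rack x rng [-0.0053  0.0095] y rng [0.136  0.1595] rect ((0.49414005875587463, 0.09231345355510712), (0.015432139858603477, 0.026286711916327477), 6.5092620849609375)
t 5.075 tcp [0.4844 0.1455 0.1281] jaw yaw 6.780427138211127 tool z [ 0.0003  0.0003 -1.    ] F [ 0.6806 -0.4142 -1.2363] w 0.1250151607024277
shift tool [0.     0.0001 0.0001] turn z 0.08042713821112102
```

```bash
python3 -m inch '[[[-0.015,0,0,0,0,0],[-0.025,0,0,0,0,0],[-0.025,0,0,0,0,0],[-0.02,0,0,0,0,0],[-0.015,0,0,0,0,0]]]'
python3 -m inch '[[[0,0,0,0,0,0],[0,0,0,0,0,0]]]'
python3 - <<'E'
from h import *
s=ctrl.read_state();y=np.radians(6.6);t=np.array([.4844,.1455])+.1*np.array([np.sin(y),-np.cos(y)])
togo([*t,.1084],6.6,s)
im,d=ctrl.snapshot('wrist');cal=ctrl.get_calibration('wrist');cv2.imwrite('pics/w2.png',im)
# rails & pins in rack frame: fit from points
P=cloud(cal,d,np.ones(d.shape,bool));ex=np.array([np.cos(y),np.sin(y)]);ey=np.array([-ex[1],ex[0]])
r=P[(P[:,2]>.0255)&(P[:,2]<.0305)];q=np.c_[(r[:,:2]-C)@ex,(r[:,:2]-C)@ey]
q=q[abs(abs(q[:,0])-.035)<.009]
for sg in(1,-1):
    a=q[q[:,0]*sg>0];print('rail',sg,len(a),np.percentile(a[:,0],[2,50,98]),'slope',np.polyfit(a[:,1],a[:,0],1))
    h=np.histogram(a[:,1],bins=np.arange(.03,.24,.004));print(h[0])
E
```

```text
clock: 5.7
tcp_pos: [0.496, 0.044, 0.1278]
ee_rot: [0.0, 0.665, 0.747, -0.0]
ft_force: [0.2, 0.8, -1.0]
grip_width: 0.126
clock: 5.95
tcp_pos: [0.4961, 0.0467, 0.1278]
ee_rot: [-0.0, 0.664, 0.748, 0.0]
ft_force: [0.1, 0.6, -1.1]
grip_width: 0.122
t 5.95 tcp [0.4961 0.0467 0.1278] jaw yaw 6.813044280619852 tool z [-0.0003  0.0003 -1.    ] F [ 0.0527  0.6114 -1.1028] w 0.12178255560867687
shift tool [-0.0006 -0.0002  0.0194] turn z 0.21304428061985448
rail 1 7691 [0.0283 0.033  0.0381] slope [-0.0042  0.0337]
[  0   0   0   0   0   0   0   0  11  90 128 169 159 168 177 174 178 179
 185 188 191 199 197 196 210 213 223 216 123   0   0   0 129 248 254 269
 250 277 262 282 284 294 299 301 317 316 323  12   0   0   0   0]
rail -1 7545 [-0.0412 -0.0363 -0.0316] slope [ 0.0018 -0.0366]
[  0   0   0   0   0   0   0   0  15  70 119 147 158 154 160 165 171 162
 175 181 185 199 208 197 208 212 210 218 111   0   0   0 146 243 254 276
 254 274 266 281 291 289 289 306 320 325 304   2   0   0   0   0]
```

View pics/w2.png

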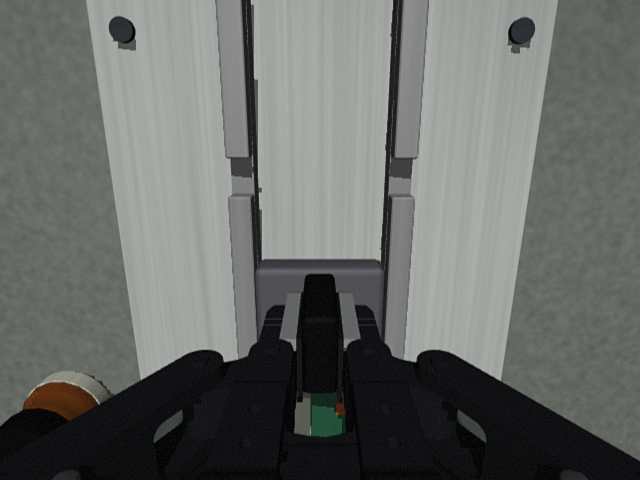

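The rack frame is refined from rails and notch: centre (0.5072, -0.0527), yaw about 6.65°. The fin should be at (0.4956, 0.0466), within 1 mm of the tool. The picture shows the carrier straight between the rails, about (320,265). Lowering gently and releasing.

```bash
python3 -m inch '[[[0,0,0.006,0,0,0],[0,0,0.006,0,0,0],[0,0,0.004,0,0,0],[0,0,0.0025,0,0,0],[0,0,0.0015,0,0,0]]]'
python3 -m inch '[[[0,0,0,0,0,0],[0,0,0,0,0,0]]]'
python3 - <<'E'
from h import *
C[:]=[.5072,-.0527]
board('wrist'); togo([.4956,.0466,.1084],6.65)
E
```

```text
clock: 6.62
tcp_pos: [0.4961, 0.0463, 0.1081]
ee_rot: [-0.0, 0.664, 0.748, -0.0]
ft_force: [-5.8, 1.9, 12.4]
grip_width: 0.124
clock: 6.88
tcp_pos: [0.4961, 0.0462, 0.1084]
ee_rot: [-0.0, 0.664, 0.748, 0.0]
ft_force: [-2.9, 0.2, 5.5]
grip_width: 0.122
board n 1254 slopes rack x,y [-0.0008  0.0017] z med 0.02905155243110892 rack x rng [-0.004   0.0108] y rng [0.0342 0.0577] rect ((0.5047704577445984, -0.0064972639083862305), (0.015614072792232037, 0.02476930245757103), 10.382737159729004)
t 6.925 tcp [0.4961 0.0462 0.1084] jaw yaw 6.785260462546125 tool z [-0.0002  0.0004 -1.    ] F [-2.9954  0.4195  6.4338] w 0.12957549962732115
shift tool [ 0.0004 -0.0005 -0.    ] turn z 0.13526046254612822
```

```bash
python3 -m inch '[[[0,0,0,0,0,0],[0,0,0,0,0,0],[0,0,0,0,0,0],[0,0,0,0,0,0],[0,0,0,0,0,0]]]' 0
python3 -m inch '[[[0,0,-0.03,0,0,0],[0,0,-0.045,0,0,0],[0,0,-0.05,0,0,0],[0,0,-0.05,0,0,0],[0,0,-0.037,0,0,0]]]'
python3 - <<'E'
from h import *
C[:]=[.5072,-.0527]
board('wrist');board('top');togo([.4956,.0466,.32],6.65)
cal=ctrl.get_calibration('wrist');im,d=ctrl.snapshot('wrist')
P=cloud(cal,d,np.ones(d.shape,bool));f=P[(P[:,2]>.062)&(P[:,2]<.072)&(np.hypot(P[:,0]-.4956,P[:,1]-.0466)<.03)]
print(len(f),f.mean(0),cv2.minAreaRect(f[:,:2].astype(np.float32)))
E
```

```text
clock: 7.55
tcp_pos: [0.4961, 0.0461, 0.1078]
ee_rot: [-0.0, 0.664, 0.748, -0.0]
ft_force: [0.3, -0.4, -0.7]
grip_width: 0.998
clock: 8.18
tcp_pos: [0.4963, 0.0459, 0.3223]
ee_rot: [0.001, 0.664, 0.748, 0.001]
ft_force: [0.4, 0.2, 0.1]
grip_width: 0.999
board n 3266 slopes rack x,y [0.002 0.   ] z med 0.02924166002312098 rack x rng [-0.0227  0.0223] y rng [-0.016   0.0686] rect ((0.5039076209068298, -0.026719965040683746), (0.046486787497997284, 0.08628654479980469), 6.792064189910889)
board n 78 slopes rack x,y [-0.0208 -0.0271] z med 0.02795817003801815 rack x rng [-0.021   0.0228] y rng [-0.0666 -0.0383] rect ((0.5142765641212463, -0.10491578280925751), (0.04439346492290497, 0.030091840773820877), 8.242474555969238)
t 8.275 tcp [0.4977 0.046  0.3243] jaw yaw 6.764375824621376 tool z [ 0.0072  0.0022 -1.    ] F [ 0.3478 -0.0033  0.1476] w 1.0027262224159075
shift tool [ 0.0008 -0.0021  0.0043] turn z 0.11437582462137641
472 [0.4954 0.0465 0.0669] ((0.4951820373535156, 0.04586123675107956), (0.011670759879052639, 0.027690038084983826), 6.8900628089904785)
```

Carrier is seated and released at the middle: level, board height 29 mm, fin where expected. Crossing over the camera tube to the other fin.

```bash
python3 -m inch '[[[-0.03,0,0,0,0,0],[-0.05,0,0,0,0,0],[-0.05,0,0,0,0,0],[-0.045,0,0,0,0,0],[-0.025,0,0,0,0,0]]]'
python3 -m inch '[[[0,0,0.04,0,0,0],[0,0,0.03,0,0,0],[0,0,0,0,0,0]]]'
python3 - <<'E'
from h import *
C[:]=[.5072,-.0527]
togo([.5188,-.152,.1084],6.65);board('wrist','w3.png')
cal=ctrl.get_calibration('wrist');im,d=ctrl.snapshot('wrist')
P=cloud(cal,d,np.ones(d.shape,bool));f=P[(P[:,2]>.062)&(P[:,2]<.072)&(np.hypot(P[:,0]-.5188,P[:,1]+.152)<.03)]
print(len(f))
if len(f)>9: print(f.mean(0),cv2.minAreaRect(f[:,:2].astype(np.float32)))
E
```

```text
clock: 8.95
tcp_pos: [0.5189, -0.1553, 0.3185]
ee_rot: [-0.001, 0.665, 0.747, -0.001]
ft_force: [0.2, 1.3, -0.4]
grip_width: 1.003
clock: 9.32
tcp_pos: [0.518, -0.152, 0.2467]
ee_rot: [-0.003, 0.664, 0.748, -0.002]
ft_force: [0.2, 0.4, 0.6]
grip_width: 1.002
t 9.325 tcp [ 0.518  -0.152   0.2467] jaw yaw 6.7589565193051016 tool z [-0.0067  0.0006 -1.    ] F [0.1873 0.4301 0.6306] w 1.0022998306621087
shift tool [-0.0003  0.0017  0.1382] turn z 0.10895651930509587
board n 3580 slopes rack x,y [-0.0008 -0.0008] z med 0.02917357736955206 rack x rng [-0.0228  0.0222] y rng [-0.0702 -0.0258] rect ((0.5124117136001587, -0.10048727691173553), (0.04613935947418213, 0.044713981449604034), 6.785274505615234)
766
[ 0.5186 -0.1518  0.0668] ((0.5185544490814209, -0.1525387167930603), (0.011910034343600273, 0.027700630947947502), 7.0971198081970215)
```

View pics/w3.png

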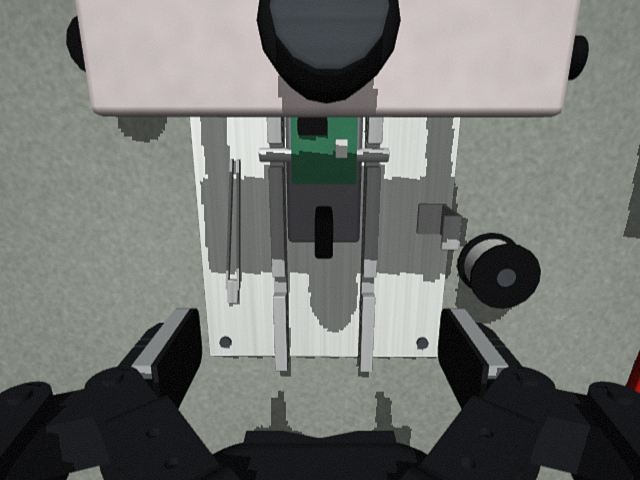

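```bash
python3 - <<'E'
from h import *
s=ctrl.read_state();w,x,y,z=s['ee_rot'];m=R.from_quat([x,y,z,w]).as_matrix()
W=np.array(ctrl.get_calibration('wrist')['world_from_camera'])
print('cam in tool',m.T@(W[:3,3]-s['tcp_pos']),'look',m.T@-W[:3,2]);print(s['joint_positions'])
E
```

```text
cam in tool [ 0.0725 -0.0009 -0.0711] look [-0.285   0.0005  0.9585]
[-0.2951  0.2658  0.6261  1.7047 -0.1639  1.2248  0.4884]
```

The wrist camera sits 72 mm towards the head side and would come within a few mm of the camera tube, so I turn the gripper half round first (same grasp).

```bash
python3 -m inch '[[[0,0,0,0,0,-10],[0,0,0,0,0,-10],[0,0,0,0,0,-10]]]'
python3 - <<'E'
from h import *
togo([.5186,-.1522,.1084],6.7);print(ctrl.read_state()['joint_positions'])
E
```

```text
clock: 9.8
tcp_pos: [0.5205, -0.1527, 0.2516]
ee_rot: [0.001, 0.445, 0.895, 0.0]
ft_force: [1.0, 0.3, 0.5]
grip_width: 1.003
t 9.8 tcp [ 0.5205 -0.1527  0.2516] jaw yaw 37.113445501670135 tool z [ 0.0026 -0.0004 -1.    ] F [0.9724 0.2682 0.4714] w 1.002987267345483
shift tool [ 0.0018 -0.0014  0.1432] turn z 30.41344550167014
[-0.2322  0.2548  0.5479  1.7004 -0.1405  1.223   0.9968]
```

```bash
for i in 1; do :; done
python3 -m inch '[[[0,0,0,0,0,10.5],[0,0,0,0,0,10.5],[0,0,0,0,0,10.5],[0,0,0,0,0,10.5],[0,0,0,0,0,10.5]]]' >/dev/null
python3 -m inch '[[[0,0,0,0,0,10.5],[0,0,0,0,0,10.5],[0,0,0,0,0,10.5],[0,0,0,0,0,10.5],[0,0,0,0,0,10.5]]]' >/dev/null
python3 -m inch '[[[0,0,0,0,0,10.5],[0,0,0,0,0,10.5],[0,0,0,0,0,10.5],[0,0,0,0,0,10.5],[0,0,0,0,0,10.5]]]' >/dev/null
python3 -m inch '[[[0,0,0,0,0,10.5],[0,0,0,0,0,10.5],[0,0,0,0,0,10.5],[0,0,0,0,0,10.5],[0,0,0,0,0,10.5]]]'
python3 -m inch '[[[0,0,0,0,0,0],[0,0,0,0,0,0],[0,0,0,0,0,0]]]'
python3 - <<'E'
from h import *
C[:]=[.5072,-.0527]
togo([.5186,-.1522,.1084],6.7);print(ctrl.read_state()['joint_positions'])
cal=ctrl.get_calibration('wrist');im,d=ctrl.snapshot('wrist')
P=cloud(cal,d,np.ones(d.shape,bool));f=P[(P[:,2]>.062)&(P[:,2]<.072)&(np.hypot(P[:,0]-.5188,P[:,1]+.152)<.03)]
print(len(f))
if len(f)>9: print(f.mean(0),cv2.minAreaRect(f[:,:2].astype(np.float32)))
E
```

```text
clock: 12.3
tcp_pos: [0.5205, -0.1523, 0.2514]
ee_rot: [-0.001, 0.746, -0.666, 0.001]
ft_force: [-0.6, 0.3, -0.0]
grip_width: 1.002
clock: 12.68
tcp_pos: [0.5199, -0.1525, 0.2502]
ee_rot: [-0.0, 0.749, -0.663, 0.0]
ft_force: [-0.9, 0.4, 0.1]
grip_width: 1.0
t 12.675 tcp [ 0.5199 -0.1525  0.2502] jaw yaw -173.0783580238748 tool z [ 0.0005  0.0003 -1.    ] F [-0.9064  0.3986  0.1357] w 0.9996681291195894
shift tool [-0.0004  0.0013  0.1418] turn z 0.22164197612519843
[-0.7066  0.4654  1.2363  1.7181 -0.4575  1.29   -2.392 ]
745
[ 0.5186 -0.1534  0.0668] ((0.5184799432754517, -0.15247829258441925), (0.011350221931934357, 0.028605027124285698), 7.202928066253662)
```

```bash
python3 -m inch '[[[0,0.0013,0.03,0,0,0.2],[0,0,0.036,0,0,0],[0,0,0.036,0,0,0],[0,0,0.028,0,0,0],[0,0,0.012,0,0,0]]]'
python3 -m inch '[[[0,0,0,0,0,0],[0,0,0,0,0,0]]]'
python3 -c "
from h import *
togo([.5186,-.1522,.1084],6.7)"
```

```text
clock: 13.35
tcp_pos: [0.5178, -0.1525, 0.1066]
ee_rot: [0.001, 0.747, -0.665, -0.001]
ft_force: [-0.3, -0.3, -0.1]
grip_width: 1.001
clock: 13.6
tcp_pos: [0.5191, -0.1531, 0.109]
ee_rot: [-0.0, 0.747, -0.665, 0.001]
ft_force: [0.3, 0.1, -0.2]
grip_width: 1.004
t 13.6 tcp [ 0.5191 -0.1531  0.109 ] jaw yaw -173.41379125919656 tool z [ 0.0016 -0.0004 -1.    ] F [ 0.3156  0.0698 -0.1589] w 1.0035197012887183
shift tool [-0.0009  0.0004  0.0006] turn z -0.11379125919654598
```

Within 1 mm; grip and lift.

```bash
python3 -m inch '[[[0,0,0,0,0,0],[0,0,0,0,0,0],[0,0,0,0,0,0],[0,0,0,0,0,0],[0,0,0,0,0,0]]]' 255 80
python3 -m inch '[[[0,0,0,0,0,0],[0,0,0,0,0,0],[0,0,0,0,0,0]]]'
python3 -m inch '[[[0,0,-0.004,0,0,0],[0,0,-0.005,0,0,0],[0,0,-0.006,0,0,0],[0,0,-0.005,0,0,0],[0,0,0,0,0,0]]]'
python3 - <<'E'
from h import *
C[:]=[.5072,-.0527]
togo([.5186,-.1522,.128],6.7);board('wrist')
E
```

```text
clock: 14.22
tcp_pos: [0.5186, -0.1526, 0.1081]
ee_rot: [-0.0, 0.747, -0.665, 0.0]
ft_force: [-0.9, 0.6, 1.8]
grip_width: 0.124
clock: 14.6
tcp_pos: [0.5186, -0.1527, 0.108]
ee_rot: [-0.0, 0.747, -0.665, 0.0]
ft_force: [-0.4, 0.0, 3.7]
grip_width: 0.123
clock: 15.22
tcp_pos: [0.5187, -0.1527, 0.1284]
ee_rot: [-0.0, 0.747, -0.665, 0.0]
ft_force: [-1.4, -0.3, -1.1]
grip_width: 0.129
t 15.225 tcp [ 0.5187 -0.1527  0.1284] jaw yaw -173.41884547317736 tool z [ 0.0008 -0.0001 -1.    ] F [-1.4354 -0.2639 -1.1279] w 0.1287914868618656
shift tool [-0.0006  0.      0.0004] turn z -0.11884547317734473
board n 1745 slopes rack x,y [-0.0032 -0.0111] z med 0.04918719377077432 rack x rng [-0.012  0.007] y rng [-0.059  -0.0366] rect ((0.5113648176193237, -0.10051113367080688), (0.0211628545075655, 0.024795372039079666), 10.774202346801758)
```

```bash
python3 -m inch '[[[0.015,0,0,0,0,0],[0.025,0,0,0,0,0],[0.025,0,0,0,0,0],[0.02,0,0,0,0,0],[0.0145,0,0,0,0,0]]]'
python3 -m inch '[[[0,0,0,0,0,0],[0,0,0,0,0,0]]]'
python3 - <<'E'
from h import *
C[:]=[.5072,-.0527]
togo([.5304,-.2516,.1084],6.67);board('wrist','w4.png')
y=np.radians(6.67);cal=ctrl.get_calibration('wrist');im,d=ctrl.snapshot('wrist')
P=cloud(cal,d,np.ones(d.shape,bool));ex=np.array([np.cos(y),np.sin(y)]);ey=np.array([-ex[1],ex[0]])
r=P[(P[:,2]>.0255)&(P[:,2]<.0305)];q=np.c_[(r[:,:2]-C)@ex,(r[:,:2]-C)@ey];q=q[abs(abs(q[:,0])-.035)<.009]
for sg in(1,-1):
    a=q[q[:,0]*sg>0]
    if len(a)>50: print('rail',sg,len(a),np.percentile(a[:,0],[2,50,98]),'yrng',np.percentile(a[:,1],[1,99]))
t=P[(P[:,2]>.08)&(P[:,2]<.092)];u=np.c_[(t[:,:2]-C)@ex,(t[:,:2]-C)@ey];u=u[(abs(u[:,0])<.007)&(abs(u[:,1]+.2)<.03)];print('fin',len(u),u.mean(0) if len(u) else '')
E
```

```text
clock: 15.9
tcp_pos: [0.5297, -0.2525, 0.1277]
ee_rot: [0.0, 0.746, -0.666, -0.0]
ft_force: [0.7, 0.1, -1.0]
grip_width: 0.127
clock: 16.15
tcp_pos: [0.53, -0.2506, 0.1276]
ee_rot: [-0.0, 0.747, -0.665, -0.0]
ft_force: [-0.6, -0.5, -0.7]
grip_width: 0.125
t 16.15 tcp [ 0.53   -0.2506  0.1276] jaw yaw -173.3795817998978 tool z [-0.0004  0.0007 -1.    ] F [-0.6266 -0.5256 -0.6999] w 0.1254259225672857
shift tool [ 0.001  -0.0003  0.0192] turn z -0.0495817998977941
board n 1739 slopes rack x,y [ 0.0007 -0.0063] z med 0.048454659555941165 rack x rng [-0.0124  0.0067] y rng [-0.1574 -0.135 ] rect ((0.5225156545639038, -0.19836245477199554), (0.021183324977755547, 0.024406593292951584), 10.167298316955566)
rail 1 2843 [0.0301 0.0349 0.0399] yrng [-0.2253 -0.1631]
rail -1 2510 [-0.0395 -0.0351 -0.03  ] yrng [-0.2254 -0.1642]
fin 3155 [-0.0009 -0.2018]
```

View pics/w4.png

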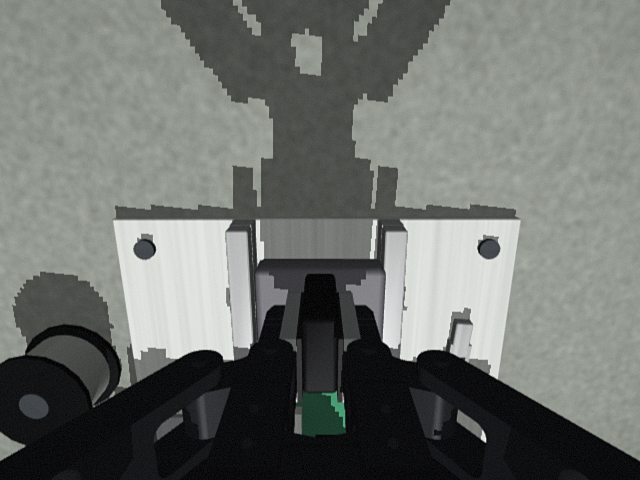

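Aligned: the rails are symmetric about the estimated centre line, and the picture shows the carrier centred between them at (320,265). Lowering.

```bash
python3 -m inch '[[[0,0,0.006,0,0,0],[0,0,0.006,0,0,0],[0,0,0.004,0,0,0],[0,0,0.0025,0,0,0],[0,0,0.0015,0,0,0]]]'
python3 -m inch '[[[0,0,0,0,0,0],[0,0,0,0,0,0]]]'
python3 - <<'E'
from h import *
C[:]=[.5072,-.0527]
togo([.5304,-.2516,.1084],6.67);board('wrist')
E
```

```text
clock: 16.88
tcp_pos: [0.5298, -0.2517, 0.1079]
ee_rot: [0.0, 0.746, -0.665, -0.0]
ft_force: [-1.7, 0.5, 5.3]
grip_width: 0.129
clock: 17.12
tcp_pos: [0.5298, -0.2516, 0.1081]
ee_rot: [-0.0, 0.746, -0.665, -0.0]
ft_force: [-1.8, 0.2, 2.8]
grip_width: 0.127
t 17.125 tcp [ 0.5298 -0.2516  0.1081] jaw yaw -173.42667076898303 tool z [ 0.  0. -1.] F [-1.8271  0.1883  2.7854] w 0.1269450938580573
shift tool [ 0.0001 -0.0006 -0.0003] turn z -0.0966707689830173
board n 1740 slopes rack x,y [-0.0016 -0.0084] z med 0.029039754695303677 rack x rng [-0.0125  0.007 ] y rng [-0.1584 -0.136 ] rect ((0.522362470626831, -0.19940723478794098), (0.021022187545895576, 0.024714726954698563), 10.725732803344727)
```

Seated (board at 29.0 mm). Release, rise, check.

```bash
python3 -m inch '[[[0,0,0,0,0,0],[0,0,0,0,0,0],[0,0,0,0,0,0],[0,0,0,0,0,0],[0,0,0,0,0,0]]]' 0
python3 -m inch '[[[0,0,-0.03,0,0,0],[0,0,-0.045,0,0,0],[0,0,-0.05,0,0,0],[0,0,-0.035,0,0,0],[0,0,0,0,0,0]]]'
python3 -m inch '[[[0,0,0,0,0,0],[0,0,0,0,0,0],[0,0,0,0,0,0],[0,0,0,0,0,0]]]'
python3 - <<'E'
from h import *
C[:]=[.5072,-.0527]
togo([.5304,-.2514,.1084],6.67);board('wrist','w5.png');board('side')
cal=ctrl.get_calibration('wrist');im,d=ctrl.snapshot('wrist')
P=cloud(cal,d,np.ones(d.shape,bool));f=P[(P[:,2]>.062)&(P[:,2]<.072)&(np.hypot(P[:,0]-.5304,P[:,1]+.2514)<.03)]
print(len(f),f.mean(0),cv2.minAreaRect(f[:,:2].astype(np.float32)))
im,d=ctrl.snapshot('top')
for t in('reel','jar','tweezers'): print(t,[(np.round(x['centre'],3),round(x['p'],2)) for x in ctrl.recognise(t,'side')[:2]],[(np.round(x['centre'],3),round(x['p'],2)) for x in ctrl.recognise(t,'top')[:2]])
E
```

```text
clock: 17.8
tcp_pos: [0.5298, -0.2515, 0.1079]
ee_rot: [0.0, 0.746, -0.665, -0.0]
ft_force: [0.5, -0.4, 0.4]
grip_width: 1.001
clock: 18.42
tcp_pos: [0.5306, -0.2525, 0.2708]
ee_rot: [-0.001, 0.746, -0.665, 0.002]
ft_force: [-0.2, 0.8, -0.9]
grip_width: 1.004
clock: 18.92
tcp_pos: [0.5297, -0.2515, 0.2674]
ee_rot: [0.0, 0.746, -0.665, -0.0]
ft_force: [-0.4, 0.1, 0.3]
grip_width: 0.998
t 18.925 tcp [ 0.5297 -0.2515  0.2674] jaw yaw -173.4267044013591 tool z [-0.0009  0.0001 -1.    ] F [-0.368   0.0655  0.2705] w 0.9979969864768431
shift tool [ 0.0001 -0.0008  0.159 ] turn z -0.09670440135909075
board n 6618 slopes rack x,y [0.0003 0.0002] z med 0.029161285907170514 rack x rng [-0.024   0.0211] y rng [-0.1698 -0.0323] rect ((0.5173853635787964, -0.15203815698623657), (0.04633404314517975, 0.14101026952266693), 6.46129035949707)
board n 744 slopes rack x,y [-0.0054 -0.0053] z med 0.028661670919303273 rack x rng [-0.0236  0.0211] y rng [-0.1701 -0.0327] rect ((0.5177565217018127, -0.15287426114082336), (0.04577281326055527, 0.14118188619613647), 6.24771785736084)
688 [ 0.5291 -0.2525  0.0667] ((0.5288611650466919, -0.25166159868240356), (0.011974203400313854, 0.028544068336486816), 6.3423027992248535)
reel [(array([ 0.659, -0.186,  0.031]), 0.96)] [(array([ 0.657, -0.176,  0.033]), 0.97)]
jar [(array([ 0.372, -0.067,  0.025]), 0.87), (array([ 0.553, -0.127,  0.003]), 0.33)] []
tweezers [(array([ 0.454, -0.186,  0.014]), 0.47)] []
```

View pics/w5.png

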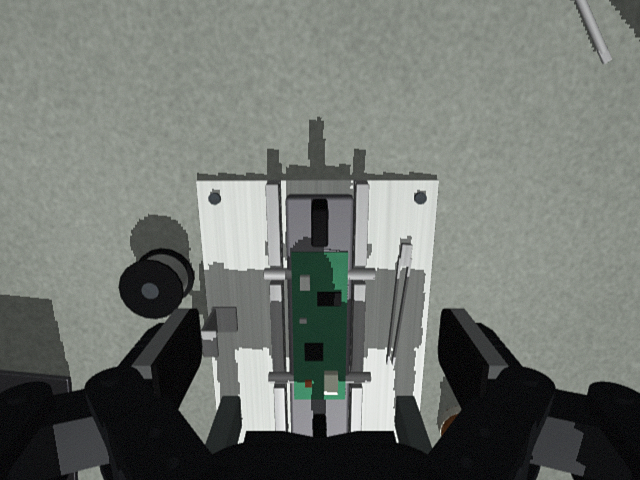

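```bash
python3 -c "
from bench import ctrl
print(ctrl.close_job())"
```

```text
the job is handed in; nothing more can be done
None
```

I moved the carrier by one fin to the middle station, set it down in the notches and released it. I then took it by its other fin to the flagged station, set it down there, and handed in after about 19 s of robot time. No verdict was reported.

**Middle station:** with the carrier released, the board sat at 29.2 mm, against 29.1 mm at the start. It was level to about 0.002 rad, and the fin was within about 1 mm of where it should be.

**Flagged station:**
- **Height and tilt:** with the carrier released, the wrist camera gave a board height of 29.2 mm and a tilt under 0.001 rad. The side camera gave 28.7 mm and about 0.005 rad.
- **Position:** the board centre was about 1.5 mm from the station, and its heading was within about 0.4° of the rack's.
- **Clearance:** the gripper was open and clear, about 0.16 m up from the grip.

**Bystanders:** the reel and tweezers read within about 4 mm of their first positions. The jar read about 6 mm off in the horizontal, within network noise and partly hidden. The top camera did not find the jar or the tweezers at the end, so those two rest on the side view alone.

Before the second grasp I turned the gripper half round. The wrist camera would otherwise have come within a few mm of the black camera tube on the inspection head.

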